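# Free the bento lid's spring bar with the forked tool

## Task

Open the two-tier black bento box: take the forked tool from its bamboo rest, set its prongs over the steel spring bar on the front of that box and push the bar's collar plate sideways against its spring until the lid's tongue is freed and the lid springs up. Do not touch the bar with the gripper, leave the single-tier box shut, and finish with the forked tool hanging upright in its rest again.

Things in the scene. Friction and masses are not known exactly. Their poses are not given: they have to be found in the camera images.
- fork: Forked tool, 90 g, hanging by its guard in its rest. Origin: centre of the guard's underside; z up, x along the prongs' spread; same after a half turn. Bamboo handle 40 (x) by 20 (y), 8 to 78 mm above the origin; guard 44 (x) by 46 (y) by 8 mm; below it two steel prongs 7 (x) by 8 (y) and 50 mm long, centred at x = +-16.5 (clear gap 26 mm). It starts within 3 mm of the slot's middle.
- fork_rest: Open bamboo frame, fixed, 90 (x) by 66 (y) by 66 mm tall. Origin: underside centre; z up. Slot in its top 60 (x) by 24 mm (y), open all the way down to the 6 mm base. The fork hangs there, its x along the rest's x, prongs in the slot, guard lying on both rails 66 mm above the worktop.
- bento_bar: Steel bar, 8 mm thick, on the robot side of the two-tier box; slides only along its +y to compress its spring. Origin: on its axis, in the collar face to be pushed, 92.5 mm high. x points to the box. Collar 56 (x) by 26 (z), y 0 to 6 mm. Prongs go astride the bare bar at y -35 to 0, free below; the tongue's eye is at y -41 to -35. 2 N at rest, 5.6 N at 18 mm (stop); tongue free from 11 mm.
- bento_lid: Flat black lid 110 by 150 by 8 mm of the two-tier box (84 mm tall, steel band between tiers, fixed), hinged at the far rim, sprung upwards, held by the bar through its tongue's eye (20 mm tall). Origin: middle of the hinge line, 84 mm high; -x runs to the tongue; lid's front edge 45 mm from the bar; z upright when shut. Freed, it swings up 0.8 rad, away from the bar, in about 1 s and stays.
- small_lid: The same sprung lid, tongue and bar on the single-tier black box of half the height, a bystander that must stay shut. Origin: middle of its hinge line, 42 mm above the worktop; z upright when shut.

How it is judged (in metres and radians):
On the way:
1. the fork pushes the two-tier box's spring bar at least 7 mm along against its spring (distance of bento_bar from where it was at the start of the episode above 0.007 m and contact force between fork and bento_bar above 0.5 N), for 0.1 s.
At the end, for the whole second after the job is handed in: The two-tier box's lid stands open by more than 0.5 rad with its bar sprung back (within 4 mm), the single-tier box's lid is shut (under 0.1 rad), and the fork hangs still in its rest, within 22 mm of its starting point and upright within 0.12 rad (angle between bento_lid's own z axis and vertical above 0.5 rad and angle between small_lid's own z axis and vertical below 0.1 rad and distance of fork from where it was at the start of the episode below 0.022 m and angle between fork's own z axis and vertical below 0.12 rad and linear speed of fork below 0.02 m/s and distance of bento_bar from where it was at the start of the episode below 0.004 m); the robot touches nothing.
It fails at once if the gripper or arm touches the two-tier box's spring bar (contact force between any of the fingers, the arm and bento_bar above 0.5 N).
It fails at once if the single-tier box's lid opens (angle between small_lid's own z axis and vertical above 0.2 rad).
It also fails if it takes over 46 s, if anything falls off the work surface, if the arm or the gripper's body presses on something with over 40 N, if the wrist force passes 120 N, or if a joint passes its speed limit or range.

## Robot

A 7-joint arm with a two-finger parallel gripper is mounted at the origin on the work surface. World frame = base frame: x ahead of the robot, y to its left, z up, the work surface at z = 0. Lengths are in mm, angles in rad, forces in N, time in s.
With the tool pointing down it reaches from about 400 to 875 mm from the base axis. Payload 4.4 kg.
Tool frame: the origin (TCP) lies midway between the tips of the shut fingers; the grasp point (between the pads) lies 19 mm behind it (ctrl.pinch_z is the distance from the TCP to the grasp point, in mm); z points along the fingers, y is the line along which they close (so a half turn about z gives the same grasp; the last joint's range is limited). The gripper opens to 85 mm and grips with 20 to 120 N. Pads are 22 mm wide; open, the fingers measure 114 mm over their backs; the gripper's body (76 mm by 85 mm) begins 54 mm behind the grasp point. The pads swing forward as they close: fully open they stand 13 mm farther back than shut.
Start: joints at [-1.254, 0.628, 0.038, 1.517, -0.027, 0.996, -0.02], TCP at [242.765, 602.978, 231.313] pointing down, gripper open.
Joint ranges: [-3.06, 3.06], [-0.37, 2.12], [-1.25, 1.32], [0.18, 2.47], [-1.1, 4.24], [0.23, 1.98], [-2.94, 2.94]. Speed limits (rad/s): [2.57, 2.57, 3.14, 3.14, 3.14, 3.14, 3.14].

## Interface

Orientations are given as [roll, pitch, yaw] about the fixed x, y, z axes, in that order (R = Rz(yaw) Ry(pitch) Rx(roll)).
In Python, from cell import read_state, cams, order, ctrl gives the robot as it stands.
- The arm moves only by the tool move_arm, never from a script. Its argument "targets" is text: rows parted by semicolons, each of 7 numbers parted by spaces: the gripper's target within -1 to 1 (fully open at 1, half-way at 0, shut at -1), then the shift along the tool's x, y, z in cm, then the turn, a rotation vector about the tool's x, y, z in degrees. A call has 1 to 5 rows; each row shifts and turns the commanded pose from where the row before left it, along the tool's axes as they then stand; what a row does not reach is not made up. A row lasts 1/12 s, in which the tool goes at most 41.7 mm and 7.16 degrees, less where a joint would pass 70% of its speed; a pose out of reach is approached as far as the arm can. A call with a gripper value outside its range is refused whole. The fingers move at their own pace and stop on an object; the grip force is fixed at half the most. Time passes only in rows, so rows that do not move let the fingers close. It gives the time, the measured TCP pose, the force, the opening and the grip force at its end, in the units of the state.
- read_state(): the state, without advancing time (a new reading comes with each control period).
- cams.get_image(name): name is "side" or "top"; returns a dict with "color" (384x512x3 uint8, red, green, blue), "fovy" (degrees; the focal length in pixels is half the picture's height over the tangent of half this angle, whatever the lens; pixels are square), "cx", "cy" (the principal point, pixels), "rvec" (rotation vector, rad) and "tvec" (3), from world to camera coordinates, as OpenCV has them. Camera axes: x right, y down, z forward; pixel columns grow to the right and rows downward; lengths in mm; the calibration is good to about 2 mm. A picture is of the moment at which its call begins. There is no depth.
- order.finish_job(): hands the job in; it is judged then, once.
The state is a dict: "clock": time; "qpos": joint angles; "qd": joint speeds; "tau": joint torques, N m; "eef_pos": TCP position; "tool_rot": TCP orientation; "force": force on the tool from outside, world axes, zero at the start; "torque": the same for the moment, N m; "width": finger opening in mm; "gripper_force": force on a finger pad.
Only numpy, scipy, OpenCV 4.12 (cv2) and the standard library are available. Lean on these libraries where they do the work, as an engineer would, in place of code of your own. Each camera call takes 0.05 s, during which the arm holds its last target. There are 200 camera calls.

## Working session

There is one attempt and no reset: what is moved stays moved. The work goes in short steps, Python scripts to look and compute and a tool call to move; the robot and the scene stay as the last step left them, time stands still between calls to the robot, and variables do not carry over. Pictures are saved under pics/ and viewed, at most 10 in all, crops included, and the job is handed in when it is done.

Besides the shell and the picture viewer there is one more tool, called after "Call:" as name(argument=value, ...) on one line, values as JSON. move_arm: Moves the arm, as the interface text tells. Its arguments: {"type":"object","properties":{"targets":{"type":"string"}},"required":["targets"]}

```bash
ls; mkdir -p pics
cat > h.py <<'E'
import numpy as np, cv2
from cell import read_state, cams, order, ctrl
def shot(n,f,crop=None,s=1):
    d=cams.get_image(n); im=d["color"][:,:,::-1]
    np.savez(f'pics/{f}.npz',im=im,**{k:d[k] for k in("fovy","cx","cy","rvec","tvec")})
    if crop: im=im[crop[1]:crop[3],crop[0]:crop[2]]
    cv2.imwrite(f'pics/{f}.png',cv2.resize(np.ascontiguousarray(im),None,fx=s,fy=s,interpolation=cv2.INTER_CUBIC))
def cal(f):
    d=np.load(f'pics/{f}.npz'); fl=192/np.tan(np.radians(float(d['fovy']))/2)
    K=np.array([[fl,0,float(d['cx'])],[0,fl,float(d['cy'])],[0,0,1]])
    R=cv2.Rodrigues(d['rvec'].astype(float))[0]; return K,R,d['tvec'].astype(float).reshape(3)
def onz(f,u,v,z):
    K,R,t=cal(f); C=-R.T@t; r=R.T@np.linalg.solve(K,[u,v,1]); return C+r*(z-C[2])/r[2]
def proj(f,P):
    K,R,t=cal(f); p=K@(R@np.asarray(P,float)+t); return p[:2]/p[2]
E
python3 - <<'E'
from h import *
shot('top','t0',s=1.5); shot('side','s0',s=1.5)
for f in('t0','s0'):
    K,R,t=cal(f); print(K[0,0],K[:2,2],-R.T@t,R.round(2).tolist())
s=read_state();print({k:np.round(v,3) for k,v in s.items()}, ctrl.pinch_z)
E
```

```text
pics
392.50508001405296 [259.89732497 187.46555243] [551.73519649  -4.08200507 889.9258007 ] [[0.02, -1.0, 0.03], [-1.0, -0.02, -0.03], [0.04, -0.03, -1.0]]
360.69098101397924 [260.59704917 193.42049264] [ 469.91650553 -629.73646091  634.50677984] [[0.98, -0.19, 0.01], [-0.12, -0.64, -0.76], [0.15, 0.74, -0.65]]
{'clock': np.float64(0.1), 'qpos': array([-1.254,  0.629,  0.038,  1.518, -0.027,  0.996, -0.02 ]), 'qd': array([ 0.   , -0.002,  0.   , -0.002, -0.001, -0.001,  0.   ]), 'tau': array([ 4.0000e-03, -5.6454e+01,  1.2310e+00, -1.9397e+01,  1.1000e-02,
        5.0000e-03,  0.0000e+00]), 'eef_pos': array([242.562, 602.459, 230.483]), 'tool_rot': array([-3.14 ,  0.   ,  2.759]), 'force': array([ 0.316, -0.322, -0.096]), 'torque': array([-0.004,  0.008, -0.02 ]), 'gripper_force': np.float64(0.0), 'width': np.float64(85.402)} 18.700000000000003
```

View pics/t0.png

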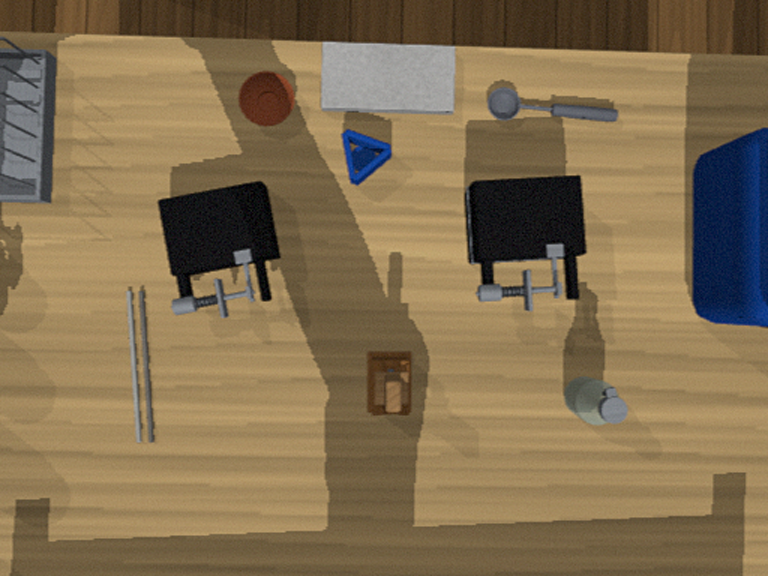

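View pics/s0.png

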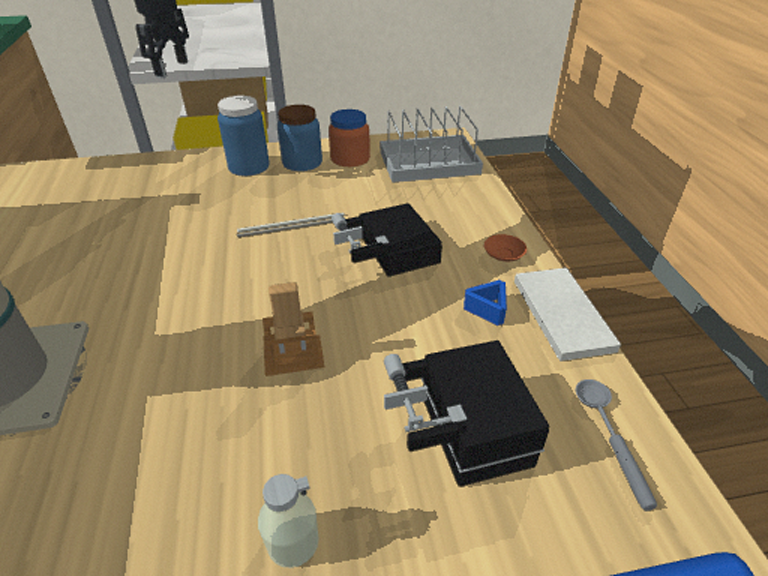

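The top view shows the two-tier box on the right, with its bar from (480,293) to (558,290), its collar at (528,290) and its spring to the left. The fork rest is at (390,383). I'll take enlarged crops next.

Run:
```python
from h import *
t=np.load('pics/t0.npz')['im']; s=np.load('pics/s0.npz')['im']
def c(i,x,y,w,h,k): return cv2.resize(np.ascontiguousarray(i[y:y+h,x:x+w]),None,fx=k,fy=k,interpolation=cv2.INTER_CUBIC)
a=np.hstack([c(t,310,155,80,60,5),c(t,235,225,50,60,5)]);cv2.imwrite('pics/c1.png',a)
b=np.hstack([c(s,250,230,70,75,6),c(s,170,185,50,75,6)]);cv2.imwrite('pics/c2.png',b)
print(a.shape,b.shape)
```

```text
(300, 650, 3) (450, 720, 3)
```

View pics/c1.png

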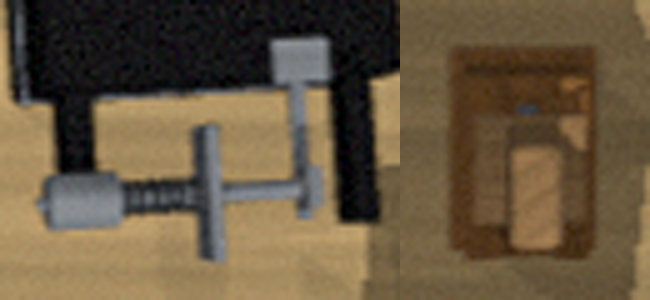

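View pics/c2.png

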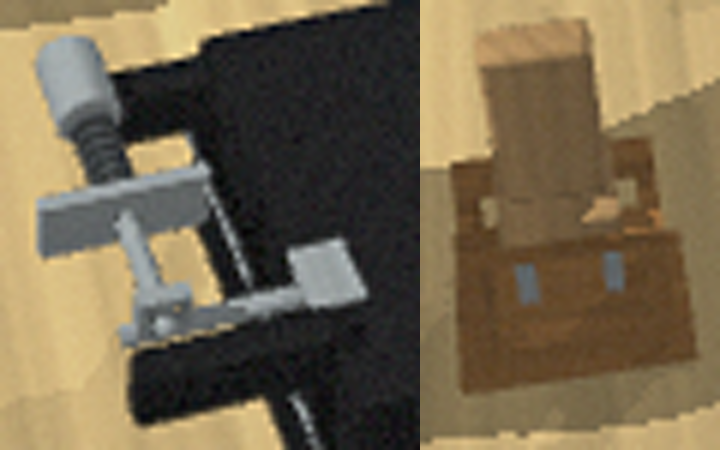

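Crop 1 shows the collar's pushed top edge from about (219,125) to (227,260), the bar at y≈190 and the handle top spanning (510–560, 147–248). Crop 2 shows the collar face with corners (40,208), (207,176), (213,215) and (42,258). Next I fit the poses.

Run:
```python
from h import *
from scipy.optimize import least_squares
T=lambda x,y:('t0',310+x/5-.4,155+y/5-.4); F=lambda x,y:('t0',235+(x-400)/5-.4,225+y/5-.4)
S=lambda x,y:('s0',250+x/6-.4,230+y/6-.4); G=lambda x,y:('s0',170+(x-420)/6-.4,185+y/6-.4)
def fit(obs,z0,g):
    def res(p,full=0):
        c,s=np.cos(p[2]),np.sin(p[2]);r=[]
        for (f,u,v),(x,y,z) in obs:
            r+=list(proj(f,[p[0]+c*x-s*y,p[1]+s*x+c*y,z0+z])-[u,v])
        return np.array(r)
    o=least_squares(res,g,loss='soft_l1',x_scale=[10,10,.1]);print(o.x.round(3),res(o.x).reshape(-1,2).round(1).tolist())
bar=[(T(219,125),(28,0,13)),(T(227,260),(-28,0,13)),(T(303,188),(0,-35,4)),
 (S(40,210),(-28,0,13)),(S(207,177),(28,0,13)),(S(213,215),(28,0,-13)),(S(42,258),(-28,0,-13)),]
fit(bar,92.5,[500,-120,0])
fk=[(F(511,147),(20,10,78)),(F(560,145),(20,-10,78)),(F(512,247),(-20,10,78)),(F(560,248),(-20,-10,78)),
 (G(478,68),(-20,-10,78)),(G(594,55),(20,-10,78)),(G(585,20),(20,10,78)),(G(475,33),(-20,10,78))]
fit(fk,66,[430,0,0])
re=[(G(460,238),(-45,-33,66)),(G(685,232),(45,-33,66)),(G(465,393),(-45,-33,0)),(G(695,355),(45,-33,0)),(F(597,47),(45,-33,66)),(F(450,47),(45,33,66))]
fit(re,0,[430,0,0])
```

```text
[ 5.72066e+02 -2.16818e+02  8.10000e-02] [[0.1, -0.5], [0.4, 0.3], [0.1, -0.2], [-0.1, -0.6], [1.0, -1.5], [-0.7, 0.9], [-0.4, 0.1]]
[ 4.33567e+02 -3.26180e+01  3.20000e-02] [[0.2, -0.7], [0.9, -0.5], [0.2, 0.6], [1.2, 0.2], [-0.4, -1.0], [-0.3, -1.5], [0.3, -1.6], [-0.4, -1.2]]
[ 4.36512e+02 -2.63880e+01 -4.10000e-02] [[-3.2, 3.3], [0.8, 0.1], [0.4, -2.5], [1.4, -0.4], [1.1, 1.7], [-0.9, -0.1]]
```

Call:
move_arm(targets="1 0 0 0 0 0 -5.5; 1 0 0 0 0 0 -5.5; 1 0 0 0 0 0 -5.5; 1 0 0 0 0 0 -5.4; 1 -1.2 -3.95 0 0 0 0")

```text
clock: 0.52
eef_pos: [249.9, 570.3, 230.4]
tool_rot: [3.134, -0.003, -3.13]
force: [1.1, 1.7, 1.2]
width: 85.3
gripper_force: 0.0
```

Call:
move_arm(targets="1 -1.2 -3.95 0 0 0 0; 1 -1.2 -3.95 0 0 0 0; 1 -1.2 -3.95 0 0 0 0; 1 -1.2 -3.95 0 0 0 0; 1 -1.2 -3.95 0 0 0 0")

```text
clock: 0.93
eef_pos: [314.7, 363.7, 231.1]
tool_rot: [-3.141, -0.0, 3.141]
force: [1.0, -0.7, 0.3]
width: 85.0
gripper_force: 0.0
```

Call:
move_arm(targets="1 -1.2 -3.95 0 0 0 0; 1 -1.2 -3.95 0 0 0 0; 1 -1.2 -3.95 0 0 0 0; 1 -1.2 -3.95 0 0 0 0; 1 -1.2 -3.95 0 0 0 0")

```text
clock: 1.35
eef_pos: [374.5, 166.4, 231.3]
tool_rot: [-3.142, -0.0, 3.141]
force: [1.0, 0.2, 0.3]
width: 85.7
gripper_force: 0.0
```

Call:
move_arm(targets="1 -1.2 -3.95 0 0 0 0; 1 -1.2 -3.95 0 0 0 0; 1 -1.2 -3.95 0 0 0 0; 1 -1.2 -3.95 0 0 0 0; 1 -1.1 -3.95 0 0 0 0")

```text
clock: 1.77
eef_pos: [433.5, -31.2, 231.3]
tool_rot: [3.142, 0.0, 3.141]
force: [1.6, 0.7, 0.3]
width: 85.3
gripper_force: 0.0
```

Call:
move_arm(targets="1 0 0 0 0 0 0; 1 0 0 0 0 0 0; 1 0 0 0 0 0 0")

```text
clock: 2.02
eef_pos: [432.9, -28.8, 231.0]
tool_rot: [3.141, -0.001, 3.14]
force: [0.4, 1.1, 0.0]
width: 85.4
gripper_force: 0.0
```

Call:
move_arm(targets="1 0 -0.35 3.5 0 0 0; 1 0 0 3.5 0 0 0; 1 0 0 3.5 0 0 0; 1 0 0 3.5 0 0 0; 1 0 0 0 0 0 0")

```text
clock: 2.43
eef_pos: [428.8, -30.3, 86.0]
tool_rot: [3.14, -0.013, -3.138]
force: [-0.6, 0.2, 0.9]
width: 85.8
gripper_force: 0.0
```

Run:
```python
from h import *
shot('side','s1',(130,110,290,240),4.5)
```

```text
(no output)
```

View pics/s1.png

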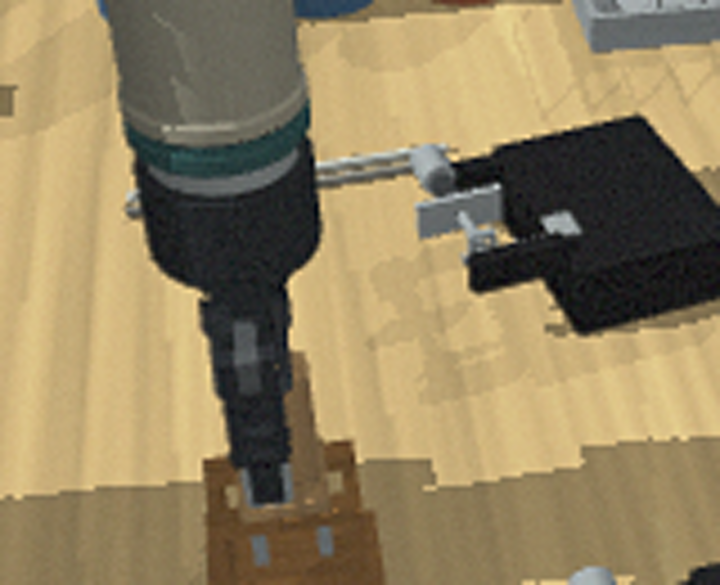

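The finger pad, at about (268,480), sits roughly 4 mm left of the handle's centre at about (282,480). I'll shift and close.

Call:
move_arm(targets="1 -0.2 0 0 0 0 0; 1 0 0 0 0 0 0; -1 0 0 0 0 0 0; -1 0 0 0 0 0 0; -1 0 0 0 0 0 0")

```text
clock: 2.9
eef_pos: [436.3, -32.6, 92.8]
tool_rot: [3.142, 0.003, 3.141]
force: [0.0, -0.6, 0.5]
width: 51.5
gripper_force: 0.0
```

Call:
move_arm(targets="-1 0 0 0 0 0 0; -1 0 0 0 0 0 0; -1 0 0 0 0 0 0; -1 0 0 0 0 0 0; -1 0 0 0 0 0 0")

```text
clock: 3.32
eef_pos: [435.6, -32.7, 91.8]
tool_rot: [3.142, 0.001, 3.141]
force: [-1.2, 1.0, 6.3]
width: 18.9
gripper_force: 58.3
```

Call:
move_arm(targets="-1 0 0 0 0 0 0; -1 0 0 0 0 0 0; -1 0 0 0 0 0 0; -1 0 0 0 0 0 0")

```text
clock: 3.65
eef_pos: [435.6, -32.7, 91.8]
tool_rot: [3.142, 0.001, 3.141]
force: [-1.8, 0.0, 6.8]
width: 19.2
gripper_force: 58.3
```

Call:
move_arm(targets="-1 0 0 -1.0 0 0 0; -1 0 0 -3.0 0 0 0; -1 0 0 -4.0 0 0 0; -1 0 0 -4.0 0 0 0; -1 -2.3 -3.3 0 0 0 0")

```text
clock: 4.07
eef_pos: [458.7, -59.8, 218.0]
tool_rot: [3.138, 0.008, -3.133]
force: [1.5, 1.3, -1.3]
width: 19.5
gripper_force: 59.1
```

Call:
move_arm(targets="-1 -2.3 -3.3 0 0 0 0; -1 -2.3 -3.3 0 0 0 0; -1 -2.3 -3.3 0 0 0 0; -1 -2.3 -3.3 0 0 0 0; -1 -2.3 -3.4 0 0 0 0")

```text
clock: 4.48
eef_pos: [573.6, -233.1, 211.0]
tool_rot: [3.141, -0.001, 3.141]
force: [0.4, 0.6, -0.4]
width: 19.5
gripper_force: 59.1
```

Call:
move_arm(targets="-1 0 0 0 0 0 -4.6; -1 0 0 0 0 0 0; -1 0 0 0 0 0 0; -1 0 0 0 0 0 0")

```text
clock: 4.82
eef_pos: [572.5, -230.1, 210.9]
tool_rot: [3.14, -0.001, -3.062]
force: [0.8, 0.5, -0.3]
width: 19.3
gripper_force: 59.0
```

Run:
```python
from h import *
shot('side','s2',(210,120,370,290),3.5);
```

```text
(no output)
```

View pics/s2.png

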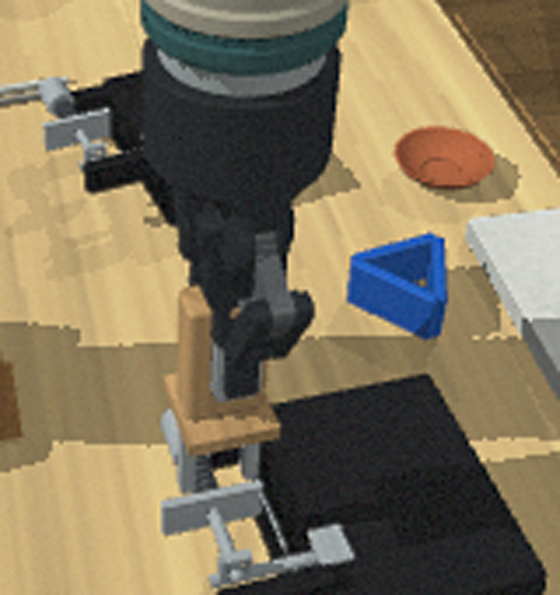

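The fork is held upright above the box. The guard's front corners are near (187,452) and (279,437), and the collar is below at (165–260, 490–530). I'll check the fork's offset in the grip.

Run:
```python
from h import *
U=lambda x,y:np.array([210+x/3.5-.4,120+y/3.5-.4])
c,s=np.cos(.08),np.sin(.08)
for nm,px,l in[('BL',(187,452),(-22,-23,0)),('BR',(279,437),(22,-23,0)),('TR',(277,419),(22,-23,8)),('TL',(185,440),(-22,-23,8)),('TBL',(165,376),(-22,23,8))]:
    z=185+l[2]; w=onz('s2',*U(*px),z)
    print(nm,(w[:2]-[c*l[0]-s*l[1],s*l[0]+c*l[1]]).round(1))
# direct pixel overlay check of the bar
for l in[(-28,0,13),(28,0,13),(28,0,-13),(-28,0,-13)]:
    p=proj('s2',[572+c*l[0]-s*l[1],-217+s*l[0]+c*l[1],92.5+l[2]]);print(((p-[210,120]+.4)*3.5).round())
```

```text
BL [ 569.7 -227.8]
BR [ 570.1 -230.3]
TR [ 569.7 -226.1]
TL [ 568.8 -227.3]
TBL [ 570.9 -231.4]
[163. 506.]
[264. 483.]
[262. 514.]
[163. 536.]
```

Call:
move_arm(targets="-1 -0.3 -0.4 0 0 0 0; -1 0 0 0 0 0 0; -1 0 0 2.0 0 0 0; -1 0 0 2.0 0 0 0; -1 0 0 0 0 0 0")

```text
clock: 5.28
eef_pos: [574.2, -234.1, 168.1]
tool_rot: [3.139, -0.006, -3.062]
force: [-1.0, 1.1, -1.9]
width: 19.4
gripper_force: 59.0
```

Call:
move_arm(targets="-1 0 0 1.2 0 0 0; -1 0 0 1.2 0 0 0; -1 0 0 0.9 0 0 0; -1 0 0 0 0 0 0; -1 0 0 0 0 0 0")

```text
clock: 5.7
eef_pos: [576.3, -235.4, 137.8]
tool_rot: [3.141, -0.001, -3.062]
force: [-0.2, 0.6, -0.2]
width: 19.3
gripper_force: 59.0
```

Run:
```python
from h import *
shot('side','s3',(230,190,350,300),5);
```

```text
(no output)
```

View pics/s3.png

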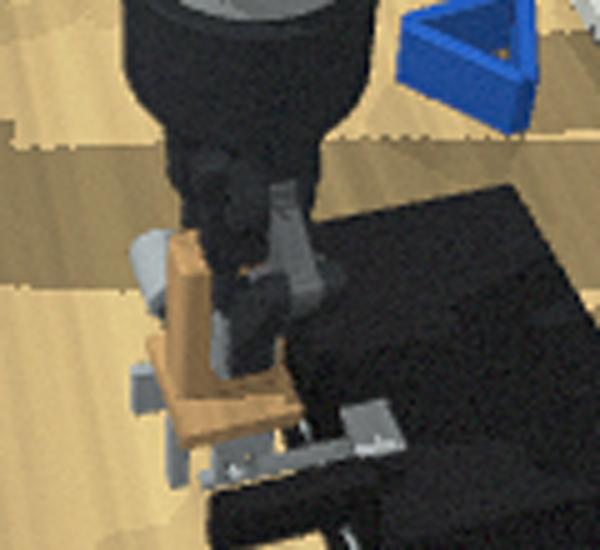

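The fork is astride the bar: its left prong is at (175,460), the bar and eye at (240,465), and nothing is touching. Now I push.

Call:
move_arm(targets="-1 0 0.5 0 0 0 0; -1 0 0.5 0 0 0 0; -1 0 0.3 0 0 0 0; -1 0 0 0 0 0 0; -1 0 0 0 0 0 0")

```text
clock: 6.17
eef_pos: [575.8, -222.1, 138.6]
tool_rot: [-3.141, 0.0, -3.061]
force: [0.4, -0.0, -0.3]
width: 19.4
gripper_force: 59.0
```

Call:
move_arm(targets="-1 0 0.4 0 0 0 0; -1 0 0.4 0 0 0 0; -1 0 0.2 0 0 0 0; -1 0 0 0 0 0 0; -1 0 0 0 0 0 0")

```text
clock: 6.58
eef_pos: [574.8, -212.6, 138.5]
tool_rot: [-3.142, 0.0, -3.062]
force: [0.3, -1.7, -0.5]
width: 19.4
gripper_force: 59.2
```

Call:
move_arm(targets="-1 0 0.4 0 0 0 0; -1 0 0.3 0 0 0 0; -1 0 0 0 0 0 0; -1 0 0 0 0 0 0")

```text
clock: 6.92
eef_pos: [574.3, -206.1, 138.4]
tool_rot: [-3.141, 0.0, -3.062]
force: [-0.3, -5.4, -0.2]
width: 19.0
gripper_force: 59.2
```

Run:
```python
from h import *
shot('side','s4',(230,170,350,300),4.5); print(read_state()['force'])
```

```text
[ 1.5680641  -5.48764557 -0.06706679]
```

View pics/s4.png

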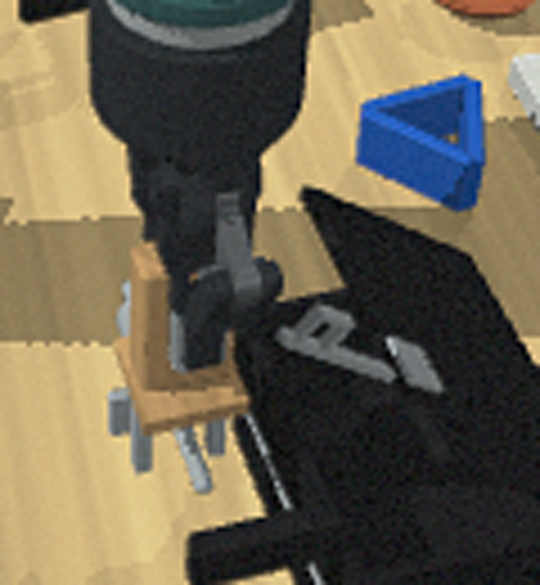

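The lid is swinging open: the tongue's eye is up at (320,330), clear of the bar. I'll back off, lift and return.

Call:
move_arm(targets="-1 0 -0.7 0 0 0 0; -1 0 -0.8 0 0 0 0; -1 0 -0.8 0 0 0 0; -1 0 -0.7 0 0 0 0; -1 0 0 0 0 0 0")

```text
clock: 7.38
eef_pos: [576.2, -237.0, 137.9]
tool_rot: [3.141, -0.001, -3.064]
force: [-0.2, -1.9, -1.3]
width: 19.7
gripper_force: 59.1
```

Call:
move_arm(targets="-1 0 0 0 0 0 0; -1 0 0 -2 0 0 0; -1 0 0 -2.5 0 0 0; -1 0 0 -2.8 0 0 0; -1 0 0 0 0 0 4.6")

```text
clock: 7.8
eef_pos: [579.8, -235.5, 216.6]
tool_rot: [-3.14, 0.009, 3.141]
force: [1.2, 0.7, -0.1]
width: 19.2
gripper_force: 59.1
```

Call:
move_arm(targets="-1 0 0 0 0 0 0; -1 0 0 0 0 0 0; -1 0 0 0 0 0 0")

```text
clock: 8.05
eef_pos: [575.8, -234.5, 210.1]
tool_rot: [3.14, -0.002, -3.14]
force: [0.2, 0.4, -2.0]
width: 19.1
gripper_force: 59.1
```

Call:
move_arm(targets="-1 2.3 3.4 0 0 0 0; -1 2.3 3.4 0 0 0 0; -1 2.3 3.4 0 0 0 0; -1 2.3 3.4 0 0 0 0; -1 2.3 3.4 0 0 0 0")

```text
clock: 8.47
eef_pos: [459.5, -63.8, 210.3]
tool_rot: [3.141, -0.002, -3.141]
force: [0.1, 0.7, -1.5]
width: 19.5
gripper_force: 59.1
```

Call:
move_arm(targets="-1 2.5 3.2 0 0 0 0; -1 0 0 0 0 0 0; -1 0 0 0 0 0 0; -1 0 0 0 0 0 0")

```text
clock: 8.8
eef_pos: [437.0, -33.5, 211.1]
tool_rot: [-3.141, -0.0, -3.141]
force: [0.8, -0.7, -1.4]
width: 19.2
gripper_force: 59.2
```

Run:
```python
from h import *
shot('side','s5',(130,120,350,280),3.5); print(read_state()['force'],read_state()['eef_pos'])
```

```text
[-0.18871243 -0.1297759  -1.52931066] [437.3733527  -34.12280898 211.08360033]
```

View pics/s5.png

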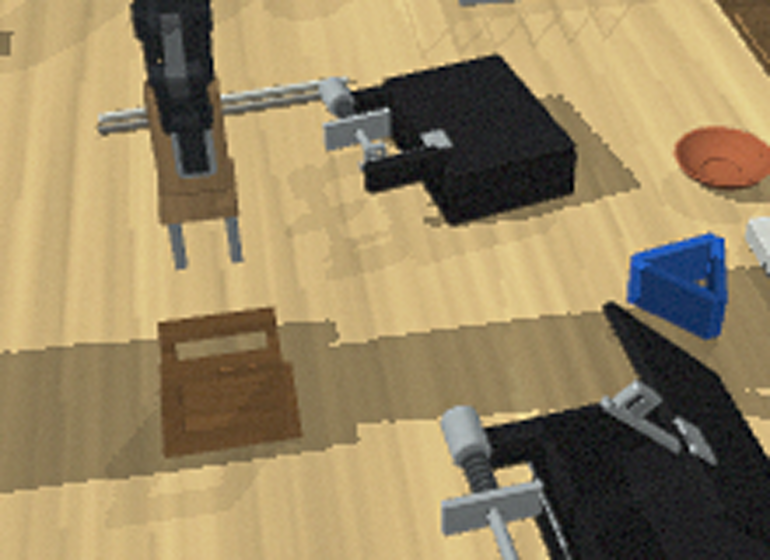

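The fork is upright above the rest, the big lid is open, and its bar has sprung back. I'll lower it into the slot.

Call:
move_arm(targets="-1 0.15 0.1 2.0 0 0 0; -1 0 0 2.5 0 0 0; -1 0 0 0 0 0 0; -1 0 0 2.0 0 0 0; -1 0 0 2.0 0 0 0")

```text
clock: 9.27
eef_pos: [436.9, -33.6, 126.6]
tool_rot: [-3.141, 0.003, 3.139]
force: [0.3, -0.1, -1.8]
width: 19.3
gripper_force: 59.3
```

Call:
move_arm(targets="-1 0 0 2.0 0 0 0; -1 0 0 1.0 0 0 0; -1 0 0 0 0 0 0; -1 0 0 0.2 0 0 0; -1 0 0 0 0 0 0")

```text
clock: 9.68
eef_pos: [436.1, -32.9, 94.8]
tool_rot: [-3.141, 0.001, 3.14]
force: [-0.8, 0.4, -0.9]
width: 19.1
gripper_force: 59.3
```

Call:
move_arm(targets="-1 0 0 0.15 0 0 0; -1 0 0 0.1 0 0 0; -1 0 0 0 0 0 0; -1 0 0 0 0 0 0")

```text
clock: 10.02
eef_pos: [435.4, -32.4, 92.1]
tool_rot: [3.142, 0.001, 3.141]
force: [0.4, -1.2, -1.2]
width: 19.5
gripper_force: 59.3
```

Call:
move_arm(targets="-1 0 0 0.1 0 0 0; -1 0 0 0 0 0 0; -1 0 0 0 0 0 0")

```text
clock: 10.27
eef_pos: [435.5, -32.3, 91.8]
tool_rot: [3.142, 0.001, 3.141]
force: [-2.7, 0.3, 11.1]
width: 19.4
gripper_force: 60.9
```

Seated, with 11 N of contact force. I'll release slowly and retract.

Call:
move_arm(targets="-0.3 0 0 0 0 0 0; 0 0 0 0 0 0 0; 0.5 0 0 0 0 0 0; 1 0 0 0 0 0 0; 1 0 0 0 0 0 0")

```text
clock: 10.68
eef_pos: [435.2, -32.4, 90.7]
tool_rot: [3.142, -0.0, 3.141]
force: [-0.9, 0.9, 1.0]
width: 76.9
gripper_force: 0.0
```

Call:
move_arm(targets="1 0 0 0 0 0 0; 1 0 0 0 0 0 0; 1 0 0 0 0 0 0; 1 0 0 0 0 0 0; 1 0 0 -2 0 0 0")

```text
clock: 11.1
eef_pos: [433.3, -32.3, 108.8]
tool_rot: [3.141, -0.006, 3.141]
force: [0.0, -0.2, -0.2]
width: 85.3
gripper_force: 0.0
```

Call:
move_arm(targets="1 0 0 -3 0 0 0; 1 0 0 -3.5 0 0 0; 1 0 0 -3.5 0 0 0; 1 0 0 -3.5 0 0 0; 1 0 0 0 0 0 0")

```text
clock: 11.52
eef_pos: [439.0, -32.6, 251.5]
tool_rot: [-3.142, 0.012, 3.141]
force: [0.1, -0.6, 0.4]
width: 85.2
gripper_force: 0.0
```

Run:
```python
from h import *
shot('side','s6',(130,100,390,300),3); print(read_state()['force'],read_state()['eef_pos'],read_state()['width'])
```

```text
[0.34151091 0.07621051 0.01239063] [437.49589545 -32.46479978 248.95109525] 85.16705385896067
```

View pics/s6.png

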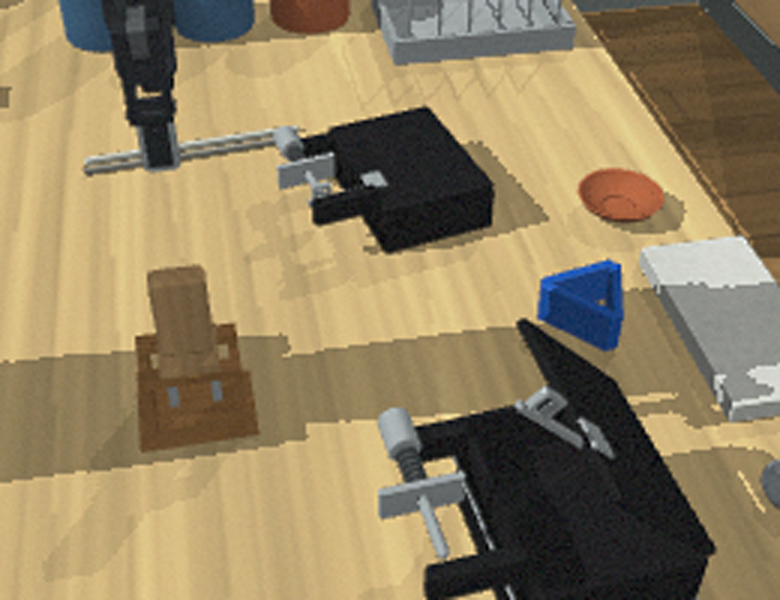

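The fork hangs upright in its rest at (185,340). The big lid is open with its bar sprung back, the small lid is shut, and the gripper is clear.

```bash
python3 -c "
from cell import order; print(order.finish_job())"
```

```text
the job is handed in; nothing more can be done
None
```

The job is handed in (no verdict was returned): in the last picture the two-tier lid is open with its bar sprung back, the single-tier lid is shut, and the fork hangs upright in its rest with the gripper clear.

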